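# Clamp the sieve stack, start the shaker

## Robot

A 7-joint arm with a two-finger parallel gripper is mounted at the origin on the work surface. World frame = base frame: x ahead of the robot, y to its left, z up, the work surface at z = 0. Lengths are in mm, angles in rad, forces in N, time in s.
With the tool pointing down it reaches from about 425 to 875 mm from the base axis. Payload 8.4 kg.
Tool frame: the origin (TCP) lies on the centre line of the jaws, within the pads' length; the fingertips stand 8 mm ahead of it and the grasp point (between the pads) lies 11 mm behind it (robot.nose_length is the distance from the TCP to the fingertips, in mm); z points along the fingers, y is the line along which they close (so a half turn about z gives the same grasp; the last joint's range is limited). The gripper opens to 87 mm and grips with 3 to 60 N. Pads are 19 mm wide; open, the fingers measure 117 mm over their backs; the gripper's body (75 mm by 190 mm) begins 51 mm behind the grasp point.
Start: joints at [-1.371, 0.333, 0.04, 1.465, -0.013, 1.343, -0.059], TCP at [191.344, 621.169, 230.546] pointing down, gripper open.
Joint ranges: [-2.58, 2.58], [-0.38, 2.09], [-1.3, 1.39], [0.25, 2.4], [-1.5, 4.64], [0.08, 2.09], [-2.65, 2.65]. Speed limits (rad/s): [2.22, 2.22, 2.79, 2.79, 3.14, 3.14, 3.14].

## Interface

Orientations are given as a unit quaternion [x, y, z, w].
In Python, from bench import robot gives the robot as it stands.
- The arm moves only by the shell command python3 -m jog 'ROWS' [FORCE]. ROWS is JSON, a list that holds one entry, the list of rows, each a list of 7 numbers: the shift along the tool's x, y, z scaled (see below), then the turn, a rotation vector about the tool's x, y, z scaled (see below), then the closure in counts, from 0 (fully open) to 255 (shut). A call has 1 to 10 rows; each row shifts and turns the commanded pose from where the row before left it, along the tool's axes as they then stand; what a row does not reach is not made up. The controller multiplies each number of a shift by 5 cm and each number of a turn by 0.08 rad. A row lasts 1/10 s, in which the tool goes at most 50 mm and 8.59 degrees, less where a joint would pass 70% of its speed; a pose out of reach is approached as far as the arm can. A call with a number of a shift or a turn outside -1 to 1 is refused whole. A call with a gripper value outside its range is refused whole. The fingers move at their own pace and stop on an object; FORCE is the grip in N (left out, the last holds). Time passes only in rows, so rows that do not move let the fingers close. It gives the time, the measured TCP pose, the force, the opening and the grip force at its end, in the units of the state.
- robot.observe(): the state, without advancing time (a new reading comes with each control period).
- robot.capture(name): name is "side" or "top" or "wrist"; returns a dict with "pixels" (384x512x3 uint8, red, green, blue), "z_map" (384x512 float32, mm along the optical axis (not along the pixel's ray), 0 where there is no reading), "fx", "fy", "cx", "cy" (pixels), "distortion" ([k1, k2, p1, p2, k3] as OpenCV has them; the pictures are not rectified), "origin" and "attitude" of the camera in the world. Camera axes: x right, y down, z forward; pixel columns grow to the right and rows downward; lengths in mm; the calibration is good to about 2 mm. A picture is of the moment at which its call begins.
- robot.finish_job(): hands the job in; it is judged then, once.
Trained networks look in a picture, given as the dict that the camera call returned (one of the last four; its "shot" number tells which), for a name from the list of things; names that differ only in an ending like _2 or _b are one class to them, and where a whole thing is asked for, a point or a joint stands for the part that bears it (a point fixed in the world has none). Each returns a list of dicts, best first, with "confidence" (0 to 1); they miss things now and then, are a little off and sometimes report something else, mostly with a low value. They report only what shows in the picture. A call takes as long as a camera call. They do not tell look-alikes from the thing itself.
- robot.look_for(picture, label): "bbox" ([left, top, right, bottom] in pixels, round what is visible of it).
The state is a dict: "clock": time; "joint_pos": joint angles; "joint_vel": joint speeds; "tau": joint torques, N m; "eef_pos": TCP position; "tcp_rot": TCP orientation; "wrist_force": force on the tool from outside, world axes, zero at the start; "moment": the same for the moment, N m; "opening": finger opening in mm; "grip_force": force on a finger pad.
Only numpy, scipy, OpenCV 4.12 (cv2) and the standard library are available. Lean on these libraries where they do the work, as an engineer would, in place of code of your own. Each camera call takes 0.05 s, during which the arm holds its last target. There are 200 camera calls.

## Task

Start the sieve shaker: with a fingertip, push the red clamp lever away from the sieves and down, past centre, until it snaps level and clamps the sieve stack, and only then flip the green toggle switch on the console over to on, away from the robot, so that it snaps across. Nothing is to be lifted or carried: do not shift the sieve stack, and leave the other things on the bench where they are.

Things in the scene. Friction and masses are not known exactly. Their poses are not given: they have to be found in the camera images.
- shaker: Cream sieve shaker fixed to the bench, 260 mm deep (x) by 442 wide (y), yaw within 0.25 rad. Origin: on the bench under the centre of the sieve stack; x points away from the robot, y to the left, z up. A toggle clamp on a post stands at its right (-y); a console with a dark panel, tilted 0.3 rad towards the robot, lower at the front, fills its left part (y 150 to 270 mm).
- sieve_stack: Round stack of test sieves with a flat lid, 204 mm in diameter and 93 mm high, 0.9 kg, loose, standing between four low pins on the shaker's plate; its lid is 168 mm above the bench. Origin: centre of its underside.
- clamp_pivot (a point): Axis of the clamp lever, 206 mm above the bench, at the shaker's (0, -185 mm). The lever swings in the shaker's upright plane x = 0.
- clamp_grip (a point): Middle of the lever's red grip, 95 mm from the pivot. The grip is a round sleeve 17 mm thick, 56 to 130 mm from the pivot. Open, the lever points to the shaker's -y and 65 degrees up (grip end 323 mm above the bench); locked, level to -y. The raised clamp arm, 20 mm wide and up to 335 mm high, is upright at the shaker's y = -85 to -155 mm, 50 mm or more nearer the stack than the grip.
- clamp_handle (a joint): Angle of the clamp lever, rad: 0 open (standing up), 1.13 locked (level, against its stop). It swings lightly at first; from about 0.87 the pad meets the lid and it takes about 5 N at the grip to go on; dead centre is near 1.05, beyond which it snaps to 1.13 and stays. Let go before that, it is not locked.
- clamp_pad: Black rubber pad, 24 mm in diameter, at the end of the clamp arm, on a spring; when the lever locks it presses on the middle of the lid with about 9 N. Origin: centre of its pressing face.
- switch_pivot (a point): Axis of the toggle switch, 3 mm above the panel's face, 25 mm in front of the panel's middle. The switch swings along the slope, in the upright plane through this point and the shaker's x direction. The panel is clear for 45 mm to both sides and 60 mm before and behind.
- switch_tip (a point): Point on the centre line of the switch's green sleeve, 36 mm from its pivot, 4 mm below its top. The sleeve is round, 9 mm thick at the foot and 12 near the top, 12 to 40 mm from the pivot. Off, it leans 0.6 rad from vertical towards the robot (the shaker's -x); on, it stands upright.
- power_switch (a joint): Angle of the toggle switch, rad: 0 off (towards the robot), 0.6 on (away from the robot, against its stop). It takes about 4 N at the sleeve to start it, passes centre at 0.3 and then snaps over by itself.
- jar_a: Small clear sample jar with a white cap, 54 mm in diameter, 85 mm high, standing on the bench beside the clamp lever, on the far side. Origin: centre of its underside. To be left alone.
- tin_dish: Small aluminium dish, 60 mm in diameter, 30 mm high, standing on the bench beside the clamp lever, on the robot's side. Origin: centre of its underside. To be left alone.
- spare_sieve: Brass sieve, 204 mm in diameter, 45 mm high, on the bench to the robot's left. Origin: centre of its underside. To be left alone.
- scoop: Small steel scoop with a black handle, 190 mm long, lying in the wooden tray at the right. Origin: foot of the blade's back edge. To be left alone.
- sieve_brush: Brush lying in the wooden tray at the right. Origin: underneath it, near its middle. To be left alone.
There are look-alikes about, which are no part of the job. What is shaped like the sieve_stack but purple is not meant.

How it is judged:
By the outcome, as a careful person would: the job done as asked, in the order asked, and still so for the second after the job is handed in, with the robot touching nothing.
It also fails if it takes over 54 s, if anything falls off the work surface, if the arm or the gripper's body presses on something with over 40 N, if the wrist force passes 120 N, or if a joint passes its speed limit or range.

## Working session

There is one attempt and no reset: what is moved stays moved. The work goes in short steps, Python scripts to look and compute and a shell command to move; the robot and the scene stay as the last step left them, time stands still between calls to the robot, and variables do not carry over. Pictures are saved under pics/ and viewed, at most 10 in all, crops included, and the job is handed in when it is done.

```bash
mkdir -p pics; ls; cat > h.py <<'E'
import numpy as np, cv2
from bench import robot
from scipy.spatial.transform import Rotation as R
def cap(n):
    p=robot.capture(n); return p
def rot(a):
    a=np.array(a,float)
    return R.from_quat(a).as_matrix() if a.size==4 else a.reshape(3,3)
def world(p,u,v,z=None):
    K=np.array([[p['fx'],0,p['cx']],[0,p['fy'],p['cy']],[0,0,1.]])
    q=cv2.undistortPoints(np.array([[[u,v]]],float),K,np.array(p['distortion'],float))[0,0]
    if z is None:
        z=p['z_map'][int(round(v)),int(round(u))]
    return np.array(p['origin'])+rot(p['attitude'])@(np.array([q[0],q[1],1])*z)
def cloud(p):
    K=np.array([[p['fx'],0,p['cx']],[0,p['fy'],p['cy']],[0,0,1.]])
    h,w=p['z_map'].shape
    u,v=np.meshgrid(np.arange(w),np.arange(h))
    q=cv2.undistortPoints(np.stack([u,v],-1).reshape(-1,1,2).astype(float),K,np.array(p['distortion'],float)).reshape(h,w,2)
    z=p['z_map'].astype(float)
    P=np.dstack([q[...,0]*z,q[...,1]*z,z])
    W=P@rot(p['attitude']).T+np.array(p['origin'])
    W[z==0]=np.nan
    return W
def save(p,n): cv2.imwrite(n,p['pixels'][:,:,::-1])
E
python3 - <<'E'
from h import *
s=robot.observe(); print(s['clock'],s['eef_pos'],s['tcp_rot'],s['opening'],robot.nose_length)
ims=[]
for n in ('side','top'):
    p=cap(n); save(p,f'pics/{n}0.png'); print(n,p['origin'],p['attitude'])
    for l in ('shaker','sieve_stack','clamp_grip','switch_tip','clamp_pad','jar_a','tin_dish'):
        print(l,[(d['bbox'],round(d['confidence'],2)) for d in robot.look_for(p,l)][:3])
E
```

```text
pics
0.0 [191.23281507 620.74730547 229.63764432] [ 1.48842489e-01  9.88860571e-01 -8.25432899e-04 -6.53447392e-05] 86.9147458885445 8.0
side [ -84.36487392 -596.47023764 1127.50077665] [ 0.87452088 -0.33034332  0.13113185 -0.3299863 ]
shaker [([174.6, 135.5, 303.7, 252.7], 0.97)]
sieve_stack [([214.4, 159.3, 271.3, 215.9], 0.97), ([213.9, 291.6, 287.3, 373.7], 0.56)]
clamp_grip [([274.6, 185.1, 297.7, 199.7], 0.46)]
switch_tip []
clamp_pad []
jar_a [([312.0, 216.1, 324.2, 241.7], 0.7)]
tin_dish [([269.6, 259.2, 286.1, 278.5], 0.59)]
top [ 383.21702384   -4.65255163 1526.80507582] [-0.70516073  0.70852203 -0.01629258  0.02189575]
shaker [([159.3, 137.7, 301.8, 211.1], 0.76)]
sieve_stack [([200.1, 146.7, 252.6, 201.3], 0.79), ([156.3, 229.4, 210.0, 290.6], 0.64), ([305.1, 232.0, 359.8, 286.8], 0.57)]
clamp_grip [([268.7, 168.7, 295.9, 176.7], 0.43)]
switch_tip []
clamp_pad [([251.4, 165.8, 259.0, 172.0], 0.53)]
jar_a [([289.6, 140.5, 304.7, 163.0], 0.64)]
tin_dish []
```

```bash
python3 - <<'E'
import cv2,numpy as np
a=cv2.imread('pics/side0.png');b=cv2.imread('pics/top0.png')
c=np.vstack([cv2.resize(a[110:300,150:350],(800,760))[:760]])
o=np.hstack([cv2.resize(a,(400,300)),cv2.resize(b,(400,300))])
d=np.hstack([cv2.resize(a[125:290,160:340],(400,300)),cv2.resize(b[120:270,140:340],(400,300))])
cv2.imwrite('pics/mix.png',np.vstack([o,d]))
E
```

```text
(no output)
```

View pics/mix.png

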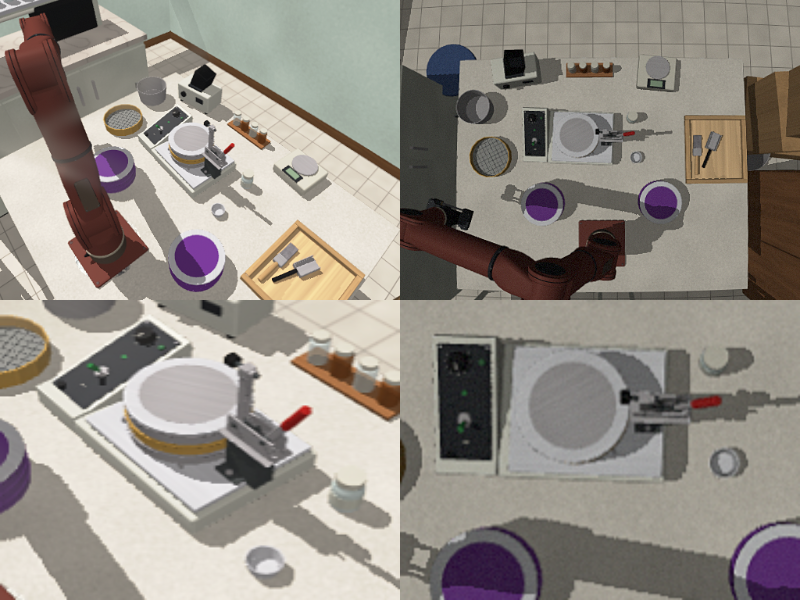

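The side view's upper right shows the real shaker. The stack candidates in the top view are the grey and white one at (226,174), which I choose, and the purple decoys at (183,260) and (332,259). The red lever is at (282,172), and the console is around (170,173) with a few green marks on it. Next I'll measure.

```bash
python3 - <<'E'
from h import *
from scipy.optimize import least_squares
for n in('top','side'):
    p=cap(n);W=cloud(p);px=p['pixels'].astype(int)
    box={'top':(155,130,310,215),'side':(170,125,310,260)}[n]
    m=np.zeros(px.shape[:2],bool);m[box[1]:box[3],box[0]:box[2]]=1
    hs=cv2.cvtColor(p['pixels'],cv2.COLOR_RGB2HSV)
    z=W[...,2]
    lid=m&(abs(z-168)<8)&(np.hypot(W[...,0]-np.nanmedian(W[...,0][m]),W[...,1]-np.nanmedian(W[...,1][m]))<400)
    nl,lb,st,ce=cv2.connectedComponentsWithStats(lid.astype(np.uint8)); k=1+np.argmax(st[1:,4])
    P=W[lb==k]; (c,r)=cv2.minEnclosingCircle(P[:,:2].astype(np.float32)); print(n,'lid',c,r,np.median(P[:,2]),P[:,:2].mean(0),len(P))
    red=m&((hs[...,0]<8)|(hs[...,0]>172))&(hs[...,1]>150)&(hs[...,2]>80)
    Q=W[red];Q=Q[np.argsort(Q[:,2])]; print('red',len(Q),Q[:3].mean(0),Q[-3:].mean(0),Q.mean(0))
    dark=m&(hs[...,2]<75)&(W[...,1]>np.mean(P[:,1])+115)&(z>40)
    D=W[dark]; (cc,sz,ang)=cv2.minAreaRect(D[:,:2].astype(np.float32)); print('panel rect',cc,sz,ang,len(D))
    g=m&(hs[...,0]>40)&(hs[...,0]<85)&(hs[...,1]>110)&(hs[...,2]>60)
    nl,lb,st,ce=cv2.connectedComponentsWithStats(g.astype(np.uint8),connectivity=8)
    for k in range(1,nl):
        if st[k,4]>1: print('green',ce[k],st[k,4],np.nanmean(W[lb==k],0))
    pan=D[(D[:,2]<200)]; A=np.c_[pan[:,:2],np.ones(len(pan))]; s=least_squares(lambda q:A@q-pan[:,2],[0,0,0],loss='soft_l1',f_scale=2).x; print('plane',s,s[:2]@np.array(cc)+s[2],'tilt',np.arctan(np.hypot(*s[:2])),'yaw',np.arctan2(s[1],s[0]))
    pl=m&(abs(z-75)<6)&(W[...,1]<c[1]+140); print('plate',cv2.minAreaRect(W[pl][:,:2].astype(np.float32)),np.median(W[pl][:,2]))
    for l in('jar_a','tin_dish'):
        for d in robot.look_for(p,l)[:1]:
            b=d['bbox'];print(l,world(p,(b[0]+b[2])/2,(b[1]+b[3])/2))
E
```

```text
top lid (516.1215209960938, 59.23662185668945) 154.9615020751953 167.5394712615721 [523.57651288 105.22288085] 2635
red 60 [516.36044647 -95.07029295 267.47250195] [ 516.20688966 -123.08214909  326.7825597 ] [ 516.44822349 -112.94123153  302.7394229 ]
panel rect (538.8101806640625, 313.23236083984375) (115.2652587890625, 245.20599365234375) 88.22964477539062 1554
green [180.5 150.5] 4 [614.05395829 282.94070386 118.55599376]
green [171.6 166.2] 5 [558.98997587 320.82022008  94.91302667]
green [169.875 184.125] 8 [490.93688121 324.06095439 106.45143496]
plane [ 3.11507791e-01  2.28032949e-02 -8.73290891e+01] 87.65721013625915 tilt 0.30274029075631154 yaw 0.07307263006461802
plate ((523.0175170898438, 14.63165283203125), (371.2432861328125, 242.43765258789062), 89.32327270507812) 74.3988553031104
jar_a [ 613.05943454 -148.15046268   82.32611295]
tin_dish [ 430.56602673 -170.75417816    9.14266002]
side lid (524.8253784179688, 54.25185012817383) 156.8674774169922 167.08472615124595 [516.13756258  92.78044352] 2017
red 72 [ 513.12703294 -100.25258144  256.77342597] [ 517.72165395 -129.14477248  325.06712619] [ 512.34500562 -118.93449189  295.90208557]
panel rect (537.2642211914062, 316.6888427734375) (550.2352905273438, 130.5322723388672) 8.049623489379883 244
green [215.5 156. ] 2 [559.45226017 318.37256509  92.79331502]
green [201.27272727 161.45454545] 11 [493.22890547 320.20439259 103.83995909]
plane [ 6.96657103e-02 -4.49771663e-01  1.94157782e+02] 89.14900801259483 tilt 0.42711597340767715 yaw -1.4171261941677142
plate ((640.331787109375, 45.01061248779297), (263.3249206542969, 483.88897705078125), 84.86931610107422) 73.7950339882708
jar_a [ 606.49653358 -169.21723398   61.10995023]
tin_dish [ 438.798826   -169.58668112    2.7137063 ]
```

```bash
python3 -m jog '[[[0,0,-1,0,0,0,255],[0,0,-1,0,0,0,255],[0,0,-1,0,0,0,255],[-0.6,-0.4,-0.6,0,0,0,255],[-0.75,-0.47,0,0,0,0,255],[-0.75,-0.47,0,0,0,0,255],[-0.75,-0.47,0,0,0,0,255],[-0.75,-0.47,0,0,0,0,255],[-0.75,-0.47,0,0,0,0,255],[-0.75,-0.47,0,0,0,0,255]]]' 20 && python3 -m jog '[[[-0.75,-0.47,0,0,0,1,255],[-0.75,-0.47,0,0,0,1,255],[0,0,0,0,0,1,255],[0,0,0,0,0,1,255],[0,0,0,0,0,1,255],[0,0,0,0,0,1,255],[0,0,0,0,0,1,255],[0,0,0,0,0,1,255],[0,0,0,0,0,1,255],[0,0,0,0,0,1,255]]]' && python3 -m jog '[[[0,0,0,0,0,1,255],[0,0,0,0,0,1,255],[0,0,0,0,0,1,255],[0,0,0,0,0,1,255],[0,0,0,0,0,1,255],[0,0,0,0,0,1,255],[0,0,0,0,0,0,255]]]'
python3 - <<'E'
from h import *
s=robot.observe();print(s['clock'],s['eef_pos'],rot(s['tcp_rot']).round(3),s['joint_pos'],s['opening'])
p=cap('wrist');np.savez('w1.npz',**{k:np.array(v) for k,v in p.items()});print(p['origin'],rot(p['attitude']).round(2))
print([(l,[(d['bbox'],round(d['confidence'],2)) for d in robot.look_for(p,l)][:3]) for l in('switch_tip','shaker')])
save(p,'pics/w1.png')
E
```

```text
clock: 2.1
eef_pos: [388.6, 390.6, 410.8]
tcp_rot: [0.149, 0.989, 0.0, 0.0]
wrist_force: [0.5, 1.3, 0.3]
opening: 14.8
grip_force: 0.0
clock: 3.1
eef_pos: [442.7, 323.0, 410.7]
tcp_rot: [0.524, 0.852, 0.0, 0.0]
wrist_force: [0.9, -1.0, -0.3]
opening: 0.5
grip_force: 0.0
clock: 3.8
eef_pos: [442.7, 323.0, 410.6]
tcp_rot: [0.71, 0.704, 0.0, 0.0]
wrist_force: [0.2, 0.3, -0.8]
opening: 0.3
grip_force: 0.0
3.8 [442.71454917 322.97955777 410.64590474] [[ 0.009  1.     0.   ]
 [ 1.    -0.009  0.   ]
 [ 0.     0.    -1.   ]] [-1.02759057  0.08470813  0.34717786  1.40860862 -0.02887528  1.65315189
 -0.69325249] 0.3387914793301742
[443.61661146 391.55791101 564.4250168 ] [[ 1.   -0.01 -0.  ]
 [-0.01 -0.97 -0.25]
 [ 0.    0.25 -0.97]]
[('switch_tip', [([284.0, 161.4, 302.0, 169.4], 0.6)]), ('shaker', [([232.4, 120.4, 411.2, 236.0], 0.86)])]
```

View pics/w1.png

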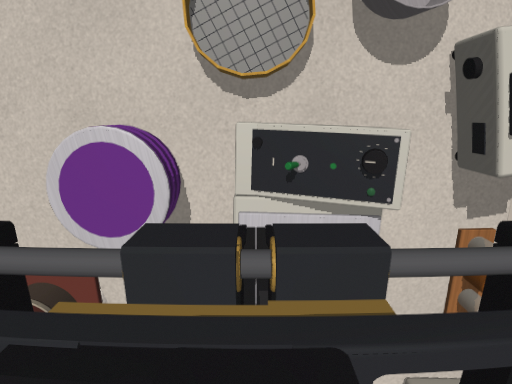

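The wrist view shows the console. The panel corners are at about (252,129), (400,136), (397,206) and (251,195), the green toggle is at (292,165) leaning towards the robot, and its round base is at (300,163).

```bash
python3 - <<'E'
from h import *
p=dict(np.load('w1.npz'));W=cloud(p);z=W[...,2]
hs=cv2.cvtColor(p['pixels'],cv2.COLOR_RGB2HSV)
m=np.zeros(z.shape,bool);m[122:212,240:405]=1
d=(m&(hs[...,2]<80)&(z>30)&(z<170)).astype(np.uint8)
nl,lb,st,ce=cv2.connectedComponentsWithStats(d);k=1+np.argmax(st[1:,4])
D=W[lb==k];c,s,a=cv2.minAreaRect(D[:,:2].astype(np.float32));print('panel',c,s,a)
from scipy.optimize import least_squares
A=np.c_[D[:,:2],np.ones(len(D))];q=least_squares(lambda q:A@q-D[:,2],[0.3,0,0],loss='soft_l1',f_scale=1.).x
print('plane',q,'tilt',np.arctan(np.hypot(*q[:2])),'yaw',np.arctan2(q[1],q[0]),'zmid',q[:2]@np.array(c)+q[2])
g=m&(hs[...,0]>40)&(hs[...,0]<85)&(hs[...,1]>110)
nl,lb,st,ce=cv2.connectedComponentsWithStats(g.astype(np.uint8))
for k in range(1,nl):
    if st[k,4]>3: print('green',ce[k],st[k,4],np.nanmedian(W[lb==k],0),np.nanmax(W[lb==k][:,2]))
for uv in((252,129),(400,136),(397,206),(251,195),(300,163),(292,165)):print(uv,world(p,*uv).round(1))
t=robot.capture('top');W=cloud(t)
P=W[140:210,195:260].reshape(-1,3);P=P[abs(P[:,2]-168)<5]
f=least_squares(lambda c:np.maximum(np.hypot(P[:,0]-c[0],P[:,1]-c[1])-c[2],0)*20+0.0,[516,110,102])
for _ in range(3):
    P=P[np.hypot(P[:,0]-P[:,0].mean(),P[:,1]-P[:,1].mean())<112]
print('lid',cv2.minEnclosingCircle(P[:,:2].astype(np.float32)),P[:,:2].mean(0))
E
```

```text
panel (542.98583984375, 321.0111083984375) (100.07743072509766, 212.07337951660156) 87.96528625488281
plane [ 3.13430219e-01 -6.92573096e-03 -7.94039982e+01] tilt 0.30380176623585453 yaw -0.02209296898162301 zmid 88.56093604554775
green [290.61904762 165.10714286] 84 [494.04112029 324.45552541 111.61259813] 116.14675731198815
green [332.60606061 165.51515152] 33 [561.3072789  320.55875361  94.94754258] 97.25426709938324
green [370.32352941 191.85294118] 34 [614.12908356 284.85262389 116.73390432] 119.3223053166991
(252, 129) [438.6 375.   56.3]
(400, 136) [650.3 366.9 119.8]
(397, 206) [655.6 263.4 121.1]
(251, 195) [435.6 264.7  49.2]
(300, 163) [512.3 324.   86.9]
(292, 165) [496.9 324.9 113.4]
lid ((523.8463745117188, 107.49739837646484), 106.56195068359375) [524.80135855 112.20277106]
```

```bash
python3 -m jog '[[[-0.9,0.173,0,0,0,0,255],[-0.9,0.173,0,0,0,0,255],[-0.9,0.173,0,0,0,0,255],[-0.9,0.173,0,0,0,0,255],[-0.9,0.173,0,0,0,0,255],[-0.9,0.173,0,0,0,0,255],[-0.9,0.173,0,0,0,0,255],[-0.9,0.173,0,0,0,0,255],[-0.9,0.173,0,0,0,0,255],[0,0,0,0,0,0,255]]]' && python3 -m jog '[[[0,0,0.4,0,0,0,255],[0,0,0.4,0,0,0,255],[0,0,0,0,0,0,255]]]'
python3 - <<'E'
from h import *
s=robot.observe();print(s['clock'],s['eef_pos'],s['wrist_force'])
a=cap('side');b=cap('wrist')
A=a['pixels'][90:270,200:380,::-1];B=b['pixels'][:,:,::-1]
cv2.imwrite('pics/c.png',np.hstack([cv2.resize(A,(400,400)),cv2.resize(B,(400,300))[:, :] if 0 else cv2.copyMakeBorder(cv2.resize(B,(400,300)),0,100,0,0,0)]))
W=cloud(b);hs=cv2.cvtColor(b['pixels'],cv2.COLOR_RGB2HSV)
red=((hs[...,0]<8)|(hs[...,0]>172))&(hs[...,1]>150)&(hs[...,2]>80)&(W[...,2]>240)&(W[...,2]<340)
Q=W[red];print(len(Q))
if len(Q): Q=Q[np.argsort(Q[:,2])];print(Q[:5].mean(0),Q[-5:].mean(0),np.ptp(Q[:,0]),np.median(Q,0))
E
```

```text
clock: 5.0
eef_pos: [516.8, -89.9, 411.1]
tcp_rot: [0.713, 0.701, -0.0, 0.001]
wrist_force: [-0.5, 0.0, -1.1]
opening: 0.3
grip_force: 0.0
clock: 5.3
eef_pos: [516.3, -82.2, 368.5]
tcp_rot: [0.71, 0.705, -0.001, -0.001]
wrist_force: [-0.0, -0.6, -0.6]
opening: 0.7
grip_force: 0.0
5.3 [516.32653011 -82.18373586 368.53889676] [-0.03205945 -0.62080233 -0.61277777]
284
[522.42081101 -91.86502501 261.00210202] [519.58423699 -99.81249756 280.49973611] 14.942716266062689 [519.41345136 -96.61560667 270.68024212]
```

View pics/c.png

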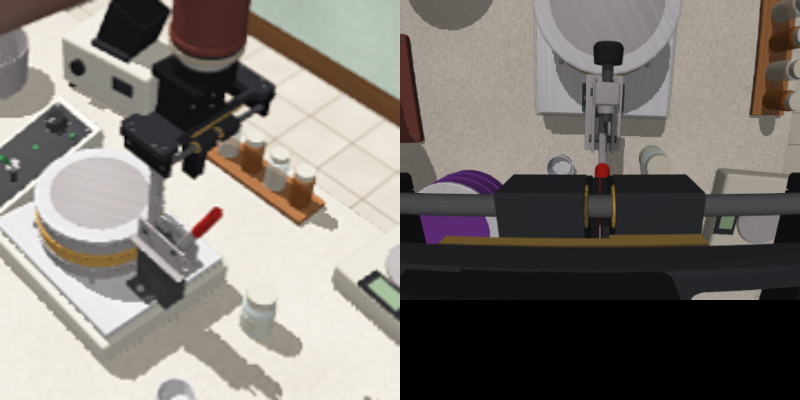

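The jaws are in the gap over the grip, with the red grip just beyond the fingertip and the clamp arm upright on the stack side. I'll descend and start pushing.

```bash
python3 -m jog '[[[0,0.06,0.5,0,0,0,255],[0,0,0.5,0,0,0,255],[0,0,0.5,0,0,0,255],[0,0,0,0,0,0,255]]]' && python3 -m jog '[[[-0.2,0,0,0,0,0,255],[-0.24,0,0.04,0,0,0,255],[-0.24,0,0.06,0,0,0,255],[0,0,0,0,0,0,255]]]'
```

```text
clock: 5.8
eef_pos: [519.4, -82.2, 294.1]
tcp_rot: [0.71, 0.705, -0.001, -0.001]
wrist_force: [-1.5, 0.5, 0.0]
opening: 0.4
grip_force: 0.0
clock: 6.2
eef_pos: [519.9, -119.7, 291.1]
tcp_rot: [0.711, 0.703, -0.0, 0.001]
wrist_force: [-0.0, 0.4, 1.0]
opening: 0.4
grip_force: 0.0
```

```bash
python3 -m jog '[[[-0.2,0,0.1,0,0,0,255],[-0.22,0,0.18,0,0,0,255],[-0.16,0,0.2,0,0,0,255],[-0.16,0,0.2,0,0,0,255],[0,0,0,0,0,0,255],[0,0,0,0,0,0,255]]]'; python3 - <<'E'
from h import *
a=cap('side');b=cap('top')
cv2.imwrite('pics/d.png',np.hstack([cv2.resize(a['pixels'][110:260,210:360,::-1],(400,400)),cv2.resize(b['pixels'][120:220,200:300,::-1],(400,400))]))
for p in (a,b):
    W=cloud(p);hs=cv2.cvtColor(p['pixels'],cv2.COLOR_RGB2HSV)
    red=((hs[...,0]<8)|(hs[...,0]>172))&(hs[...,1]>150)&(hs[...,2]>80)&(W[...,2]>190)&(W[...,2]<340)&(abs(W[...,0]-518)<40)&(abs(W[...,1]+150)<70)
    Q=W[red];print(len(Q))
    if len(Q):Q=Q[np.argsort(-Q[:,1])];print(Q[:4].mean(0),Q[-4:].mean(0))
E
```

```text
clock: 6.8
eef_pos: [519.6, -153.6, 256.2]
tcp_rot: [0.71, 0.704, -0.0, -0.0]
wrist_force: [0.4, -0.1, 0.8]
opening: 0.4
grip_force: 0.0
98
[ 517.48863717 -137.21681774  228.45676917] [ 511.87480141 -201.69198273  238.35518404]
0
```

View pics/d.png

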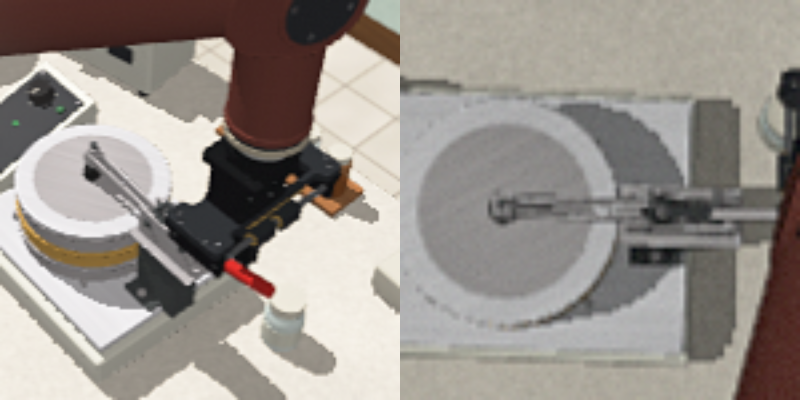

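The lever is nearly down, with its red end at about (265,288) in the left crop, and the pad is over the middle of the lid. I'll push through centre.

```bash
python3 -m jog '[[[-0.06,0,0.16,0,0,0,255],[-0.06,0,0.16,0,0,0,255],[0,0,0,0,0,0,255]]]' && python3 -m jog '[[[-0.03,0,0.12,0,0,0,255],[-0.03,0,0.12,0,0,0,255],[0,0,0.08,0,0,0,255],[0,0,0,0,0,0,255],[0,0,0,0,0,0,255]]]'
```

```text
clock: 7.2
eef_pos: [520.0, -159.4, 239.9]
tcp_rot: [0.71, 0.704, 0.0, 0.0]
wrist_force: [2.9, 2.4, 3.4]
opening: 0.7
grip_force: 1.9
clock: 7.7
eef_pos: [519.4, -162.8, 224.4]
tcp_rot: [0.71, 0.704, -0.0, -0.0]
wrist_force: [1.3, -0.3, 0.2]
opening: 0.2
grip_force: 0.0
```

```bash
python3 -m jog '[[[0,0,0.06,0,0,0,255],[0,0,0,0,0,0,255],[0,0,0,0,0,0,255]]]'; python3 - <<'E'
from h import *
for n in('side','side'):
    p=cap(n);W=cloud(p);hs=cv2.cvtColor(p['pixels'],cv2.COLOR_RGB2HSV)
    red=((hs[...,0]<8)|(hs[...,0]>172))&(hs[...,1]>150)&(hs[...,2]>80)&(W[...,2]>170)&(W[...,2]<340)&(abs(W[...,0]-518)<40)&(abs(W[...,1]+150)<70)
    Q=W[red];print(len(Q));Q=Q[np.argsort(-Q[:,1])];print(Q[:6].mean(0),Q[-6:].mean(0))
    print(np.polyfit(Q[:,1],Q[:,2],1))
E
```

```text
clock: 8.0
eef_pos: [519.9, -162.8, 222.3]
tcp_rot: [0.71, 0.704, 0.0, 0.0]
wrist_force: [-2.7, 0.5, 6.0]
opening: 0.4
grip_force: 3.2
65
[ 509.79698131 -159.42105904  206.88874549] [ 513.23317476 -204.21651915  208.8189252 ]
[-5.37640513e-02  1.99581992e+02]
63
[ 510.38579111 -158.9888542   205.98293702] [ 510.79862165 -204.34742137  209.46532674]
[-9.08831864e-02  1.92338700e+02]
```

```bash
python3 -m jog '[[[0,0,0.06,0,0,0,255],[0,0,0,0,0,0,255],[0,0,0,0,0,0,255]]]'&& python3 -m jog '[[[0,0,-0.4,0,0,0,255],[0,0,-1,0,0,0,255],[0,0,-1,0,0,0,255],[0,0,-1,0,0,0,255],[0,0,0,0,0,0,255]]]'; python3 - <<'E'
from h import *
p=cap('side');W=cloud(p);hs=cv2.cvtColor(p['pixels'],cv2.COLOR_RGB2HSV)
red=((hs[...,0]<8)|(hs[...,0]>172))&(hs[...,1]>150)&(hs[...,2]>80)&(W[...,2]>170)&(W[...,2]<340)&(abs(W[...,0]-518)<40)&(abs(W[...,1]+150)<70)
Q=W[red];Q=Q[np.argsort(-Q[:,1])];print(len(Q),Q[:6].mean(0),Q[-6:].mean(0),np.polyfit(Q[:,1],Q[:,2],1))
cv2.imwrite('pics/e.png',cv2.resize(p['pixels'][110:260,180:330,::-1],(600,600)))
E
```

```text
clock: 8.4
eef_pos: [520.2, -162.9, 221.7]
tcp_rot: [0.71, 0.704, 0.001, 0.0]
wrist_force: [-10.9, 3.6, 30.8]
opening: 0.4
grip_force: 15.3
clock: 8.9
eef_pos: [521.5, -163.6, 394.9]
tcp_rot: [0.71, 0.704, 0.003, 0.003]
wrist_force: [0.9, -0.9, -0.7]
opening: 0.1
grip_force: 0.0
109 [ 513.99214397 -135.40787285  209.74556431] [ 512.54300012 -204.33806522  207.9124379 ] [-8.86986138e-03  2.08488813e+02]
```

View pics/e.png

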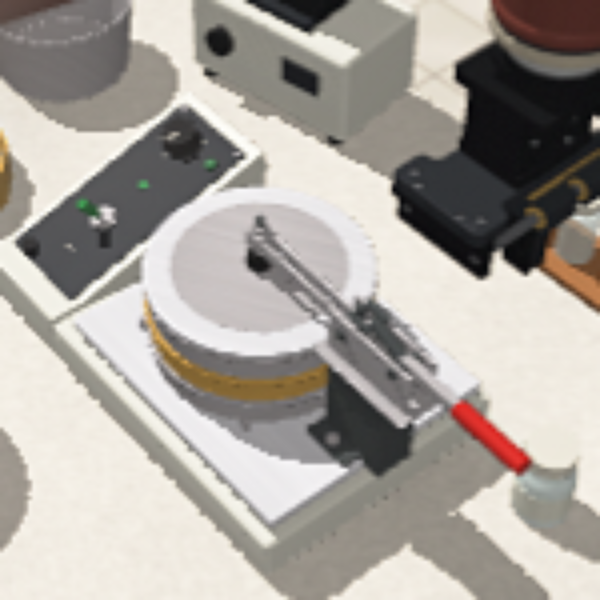

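The lever is level, with slope −0.01 and the grip axis at about 208 mm, and it pressed against its stop. The pad is on the middle of the lid and the stack sits in place. The toggle is off, at (90,208) in this crop. Next I'll move to a point in front of the switch.

```bash
python3 -m jog '[[[0.97,-0.135,0,0,0,0,255],[0.97,-0.135,0,0,0,0,255],[0.97,-0.135,0,0,0,0,255],[0.97,-0.135,0,0,0,0,255],[0.97,-0.135,0,0,0,0,255],[0.97,-0.135,0,0,0,0,255],[0.97,-0.135,0,0,0,0,255],[0.97,-0.135,0,0,0,0,255],[0.97,-0.135,0,0,0,0,255],[0.97,-0.135,0,0,0,0,255]]]' && python3 -m jog '[[[0,0,0,0,0,0,255],[0,0,0.9,0,0,0,255],[0,0,0.9,0,0,0,255],[0,0,0.9,0,0,0,255],[0,0,0.9,0,0,0,255],[0,0,0,0,0,0,255],[0,0,0,0,0,0,255]]]'
```

```text
clock: 9.95
eef_pos: [455.2, 324.6, 387.3]
tcp_rot: [0.71, 0.704, -0.001, -0.0]
wrist_force: [1.7, 0.2, 0.2]
opening: 0.5
grip_force: 0.0
clock: 10.65
eef_pos: [455.8, 322.6, 208.7]
tcp_rot: [0.71, 0.704, -0.001, 0.0]
wrist_force: [-0.2, 0.6, 1.0]
opening: 0.4
grip_force: 0.0
```

```bash
python3 -m jog '[[[0.03,0,0.6,0,0,0,255],[0,0,0.6,0,0,0,255],[0,0,0.5,0,0,0,255],[0,0,0.3,0,0,0,255],[0,0,0,0,0,0,255],[0,0,0,0,0,0,255]]]'; python3 - <<'E'
from h import *
p=cap('side');b=cap('wrist')
cv2.imwrite('pics/f.png',np.hstack([cv2.resize(p['pixels'][110:230,150:270,::-1],(400,400)),cv2.resize(b['pixels'][120:320,150:350,::-1],(400,400))]))
E
```

```text
clock: 11.25
eef_pos: [457.0, 325.1, 110.4]
tcp_rot: [0.71, 0.704, 0.001, 0.0]
wrist_force: [1.0, 0.5, 0.8]
opening: 0.6
grip_force: 0.0
```

View pics/f.png

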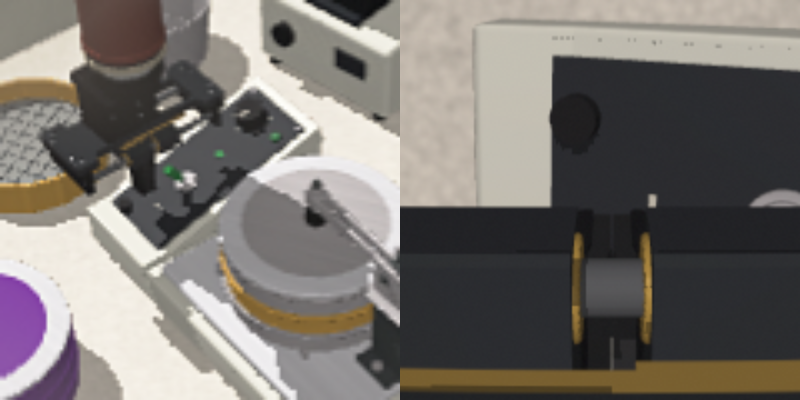

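The closed fingertips stand just in front of the green toggle, which is at (172,172) in the left crop, and they line up with it. I'll push.

```bash
python3 -m jog '[[[0,0.1,0,0,0,0,255],[0,0.1,0,0,0,0,255],[0,0.1,0,0,0,0,255],[0,0,0,0,0,0,255]]]' && python3 -m jog '[[[0,0.1,0,0,0,0,255],[0,0.1,0,0,0,0,255],[0,0.1,0,0,0,0,255],[0,0,0,0,0,0,255]]]'
```

```text
clock: 11.75
eef_pos: [472.1, 324.1, 108.7]
tcp_rot: [0.71, 0.704, 0.0, 0.0]
wrist_force: [0.8, -0.1, -0.2]
opening: 0.5
grip_force: 0.0
clock: 12.15
eef_pos: [486.8, 324.1, 108.5]
tcp_rot: [0.71, 0.704, 0.0, 0.0]
wrist_force: [-0.3, -0.3, -0.2]
opening: 0.1
grip_force: 0.0
```

```bash
python3 - <<'E'
from h import *
p=cap('side');W=cloud(p);hs=cv2.cvtColor(p['pixels'],cv2.COLOR_RGB2HSV)
g=(hs[...,0]>40)&(hs[...,0]<85)&(hs[...,1]>110)&(hs[...,2]>50)&(abs(W[...,0]-510)<40)&(abs(W[...,1]-322)<25)&(W[...,2]>85)
Q=W[g];print(len(Q),np.nanmean(Q,0),np.nanmax(Q[:,2]))
E
```

```text
10 [507.97343831 317.0621361  112.76583044] 122.12170336003464
```

```bash
python3 -m jog '[[[0,-0.3,0,0,0,0,255],[0,-0.5,0,0,0,0,255],[0,0,-1,0,0,0,255],[0,0,-1,0,0,0,255],[0,0,-1,0,0,0,255],[0,-0.3,-0.9,0,0,0,255],[0,0,-0.9,0,0,0,255],[0,0,-0.9,0,0,0,255],[0,0,0,0,0,0,255]]]'; python3 - <<'E'
from h import *
p=cap('side');b=cap('wrist')
for p_ in (p,b):
    W=cloud(p_);hs=cv2.cvtColor(p_['pixels'],cv2.COLOR_RGB2HSV)
    g=(hs[...,0]>40)&(hs[...,0]<85)&(hs[...,1]>110)&(hs[...,2]>50)&(abs(W[...,0]-510)<40)&(abs(W[...,1]-322)<25)&(W[...,2]>85)
    Q=W[g];print(len(Q),np.nanmean(Q,0),np.nanmax(Q[:,2]))
cv2.imwrite('pics/g.png',np.hstack([cv2.resize(p['pixels'][110:260,160:310,::-1],(400,400)),cv2.resize(b['pixels'][80:280,200:400,::-1],(400,400))]))
E
```

```text
clock: 13.1
eef_pos: [431.5, 325.5, 399.9]
tcp_rot: [0.71, 0.704, 0.005, -0.0]
wrist_force: [0.4, -0.4, -0.6]
opening: 0.7
grip_force: 0.0
10 [508.03297914 317.15205605 112.65456091] 124.01207660575528
59 [511.01459215 323.33898523 117.40409834] 121.33791307806058
```

View pics/g.png

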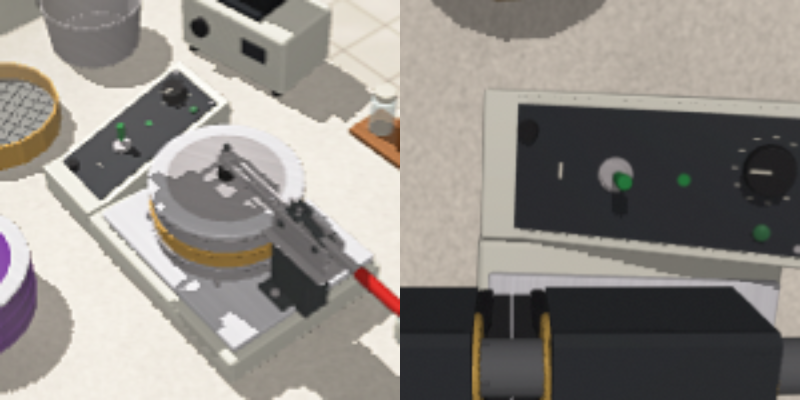

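The toggle now stands upright at (121,132) in the left crop, so it's on. The lever is still level and the pad is on the lid. I'll hand the job in.

```bash
python3 -c "
from bench import robot
print(robot.finish_job())"
```

```text
the job is handed in; nothing more can be done
None
```

I locked the clamp lever level on the sieve stack, then flipped the switch to on. The last pictures showed both holding, and I handed the job in at about 13 s with the robot clear of everything; no verdict came back.

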